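# Book out the spare blade cartridge from the pattern cutter

### The arm

A 6-joint arm with a two-finger parallel gripper is mounted at the origin on the work surface. World frame = base frame: x ahead of the robot, y to its left, z up, the work surface at z = 0. Lengths are in m, angles in rad, forces in N, time in s.
With the tool pointing down it reaches from about 0.25 to 0.775 m from the base axis. Payload 8.9 kg.
Tool frame: the origin (TCP) lies between the finger pads; the fingertips stand 14 mm ahead of it and the grasp point (between the pads) lies 5 mm behind it; z points along the fingers, y is the line along which they close (so a half turn about z gives the same grasp; the last joint's range is limited). The gripper opens to 85 mm and grips with 20 to 120 N. Pads are 22 mm wide; open, the fingers measure 114 mm over their backs; the gripper's body (76 mm by 85 mm) begins 54 mm behind the grasp point. The pads swing forward as they close: fully open they stand 13 mm farther back than shut.
Start: joints at [1.031, 0.291, -0.153, 1.127, 0, 1.431], TCP at [0.205, 0.483, 0.245] pointing down, gripper open.
Joint ranges: [-2.52, 2.52], [-0.91, 1.74], [-1.3, 1.37], [-1.96, 2.02], [-1.52, 1.47], [-3.14, 3.14]. Speed limits (rad/s): [2.22, 2.22, 2.79, 3.14, 3.14, 3.14].

### API

Orientations are given as a unit quaternion [w, x, y, z].
In Python, from bench import ctrl gives the robot as it stands.
- The arm moves only by the tool move_arm, never from a script. Its argument "steps" is a list of rows, each a list of 7 numbers: the shift along the tool's x, y, z in mm, then the turn, a rotation vector about the tool's x, y, z in rad, then the opening, from 0 (shut) to 1 (fully open). In form: [[tx, ty, tz, ax, ay, az, gripper], ...]. A call has 1 to 8 rows; each row is the pose to reach, as a shift and turn from the pose commanded when the call began, along the tool's axes at that moment; what a row does not reach only later rows make up. A row lasts 1/10 s, in which the tool goes at most 50 mm and 8.59 degrees, less where a joint would pass 70% of its speed; a pose out of reach is approached as far as the arm can. A call with a gripper value outside its range is refused whole. The fingers move at their own pace and stop on an object; the grip force is fixed at half the most. Time passes only in rows, so rows that repeat a pose let the fingers close. It gives the time, the measured TCP pose, the force, the opening and the grip force at its end, in the units of the state.
- ctrl.get_state(): the state, without advancing time (a new reading comes with each control period).
- ctrl.snapshot(name): name is "scene" or "top" or "wrist"; returns the picture (480x640x3 uint8, blue, green, red); there is no depth.
- ctrl.get_calibration(name): a dict with "K" (3x3 intrinsics, pixels), "camera_from_world" (4x4, takes a point from world to camera coordinates). Camera axes: x right, y down, z forward; pixel columns grow to the right and rows downward; lengths in m; the calibration is good to about 2 mm. A picture is of the moment at which its call begins: read the wrist's pose just before it. get_calibration takes no time and is no camera call; for the wrist camera it gives the pose at the moment of the call.
- ctrl.sign_off(): hands the job in; it is judged then, once.
The state is a dict: "clock": time; "joints": joint angles; "qd": joint speeds; "tau": joint torques, N m; "eef_pos": TCP position; "tool_rot": TCP orientation; "contact_force": force on the tool from outside, world axes, zero at the start; "ft_torque": the same for the moment, N m; "width": finger opening in m; "grip_force": force on a finger pad.
Only numpy, scipy, OpenCV 4.12 (cv2) and the standard library are available. Lean on these libraries where they do the work, as an engineer would, in place of code of your own. Each camera call takes 0.05 s, during which the arm holds its last target. There are 200 camera calls.

### The job

On the desktop pattern cutter, press the round key, then the square key, then the long bar key, each fully in and let out again before the next. Then lift the storage flap back until it stands upright or beyond and stays open, draw out the spare blade cartridge (the insert with the flat tab, not the one with the round stub, which stays in its place), and hold it upright, tab uppermost, over the middle of the square reader pad with its foot about 6 cm above the pad. Finish while still holding it there, still and in the gripper, with the flap left open and the things lying about undisturbed.

Things in the scene. Friction and masses are not known exactly. Their poses are not given: they have to be found in the camera images.
- machine: Desktop pattern cutter, a white box fixed to the table, 200 (x) x 360 (y) x 100 mm high. Origin at the centre of its underside; x points to its back, y to its left seen from the robot, z up. Its front, facing the robot, has a dark feed mouth and a 50 mm feed tray, 16 mm high. Keys on the right half of its top, flap on the left half
- key_row (a point): middle of the key row, on the cutter's top, 100 mm above the table; cutter's axes. The three keys stand in a row along y at y = +50, 0 and -50 mm from here; which key is at which place varies
- recess (a point): centre of the floor of the recess under the flap, 62 mm above the table; cutter's axes. The recess is 88 (x) x 120 (y) mm and 38 mm deep. Two slots in its floor, centres 8 mm in front of this point and 33 mm to its left and right, each 23 (x) x 33 (y) mm, 32 mm deep, hold the two inserts; which is in which slot varies
- flap (a joint): angle of the flap, rad: 0 shut, 1.57 upright, 1.95 end stop; open from 1.4. White plate, 104 mm from hinge to front edge, 130 mm wide, 4 mm thick, 60 g, lying on the cutter's top, may start slightly ajar. Hinged along its back edge, opens upward and backward, and stays where it is left (stiff hinge, about 1 N at the front edge moves it)
- flap_grip (a point): on the flap's grey grip block (12 mm front to back, 26 mm along the hinge, standing 32 mm above the flap's upper face, 86 mm from the hinge line, middle of the flap's width): point on the block's middle, 23 mm above the flap's upper face, 9 mm under the block's top. Turns with the flap; shut, its axes are the cutter's
- flap_hinge (a point): on the hinge line, middle of the flap's width, at the flap's underside, 100.5 mm above the table, 52 mm behind the recess centre. With the flap shut the grip point lies 86 mm in front of and 27 mm above this point. The hinge line runs along the cutter's y; opening turns positively about +y. Turns with the flap
- key_round (a joint): press travel of the round key, m: 0 out, 0.006 fully in. Spring return; about 1.5 N starts it moving, 5 N holds it fully in. It counts as pressed from 0.004 and as out below 0.0015
- key_round_top (a point): round key, grey cap 28 mm across, on a 44 mm square black plate 8 mm thick; the cap's top is 10 mm above the plate, 118 mm above the table. Point at the centre of the cap's top, riding with it
- key_square (a joint): press travel of the square key, m: 0 out, 0.006 fully in. Spring return; about 1.5 N starts it moving, 5 N holds it fully in. It counts as pressed from 0.004 and as out below 0.0015
- key_square_top (a point): square key, grey cap 25 x 25 mm, on a 44 mm square black plate 8 mm thick; the cap's top is 10 mm above the plate, 118 mm above the table. Point at the centre of the cap's top, riding with it
- key_bar (a joint): press travel of the bar key, m: 0 out, 0.006 fully in. Spring return; about 1.5 N starts it moving, 5 N holds it fully in. It counts as pressed from 0.004 and as out below 0.0015
- key_bar_top (a point): long bar key, grey cap 36 mm (cutter's x) x 12 mm (cutter's y), on a 44 mm square black plate 8 mm thick; the cap's top is 10 mm above the plate, 118 mm above the table. Point at the centre of the cap's top, riding with it
- cartridge: spare blade cartridge (loose, about 70 g), hidden under the flap in a slot: black body 20 (x) x 30 (y) x 36 mm high; on it a flat metal tab 10 (x) x 26 (y) mm, 36 to 64 mm above the foot. Origin at the centre of its foot, z up. In the slot the foot is 30 mm above the table, 4 mm of the body shows, axes as the cutter's
- cartridge_tab (a point): middle of the tab, 52 mm above the cartridge's foot, same axes. Best gripped across its 10 mm (along x): the recess leaves 31 mm free in front of the tab and 47 mm behind it, so enter with the fingers only part open
- pen_insert: the other insert (stays put): the same black body, but with a round metal stub 20 mm across and 28 mm high instead of the tab. Origin at the centre of its underside
- reader: reader pad, a flat black square 110 x 110 x 12 mm with a grey circle on its top, fixed on the table to the right of the cutter. Origin at the centre of its underside; its top is 12 mm above the table
- spool: bystander: white thread cone, 60 mm across, 104 mm high, at the back left of the cutter; origin at the centre of its foot
- jar: bystander: glass jar, 60 mm across, 85 mm high, behind the cutter; origin at the centre of its foot
- tape: bystander: grey tape-measure case, 54 mm across, 20 mm high, beyond the reader pad; origin at the centre of its underside
- shears: bystander: shears lying flat, about 210 mm long, 12 mm high, left of the cutter; origin near the pivot
Things that resemble listed ones, but are neither listed nor needed, are in the scene too. What is shaped like the reader but pink, turquoise or white is not meant.

How it is judged:
On the way, in this order (a step that is already met when the one before it is completed fails the run):
1. the round key is pressed in, the others out (value of joint key_round above 0.004 m and value of joint each of key_square, key_bar below 0.0015 m), for 0.05 s.
2. all keys out again, then the square key is pressed in (value of joint key_square above 0.004 m and value of joint each of key_round, key_bar below 0.0015 m), for 0.05 s.
3. then the bar key is pressed in, the others out (value of joint key_bar above 0.004 m and value of joint each of key_round, key_square below 0.0015 m), for 0.05 s.
4. all keys are out and the flap is opened to upright or beyond (value of joint flap above 1.4 rad and value of joint each of key_round, key_square, key_bar below 0.0015 m), for 0.2 s.
5. the cartridge is drawn out, foot above the cutter's top, in the fingers, flap open (z of cartridge in the frame of machine above 0.105 m and contact force between the fingers and cartridge above 0.5 N and value of joint flap above 1.4 rad), for 0.1 s.
At the end, for the whole second after the job is handed in: Cartridge held still in the fingers, upright within 15 deg, within 30 mm of the pad centre from above, foot 30 to 90 mm above the pad top, touching neither pad nor cutter; flap at 1.4 rad or more, keys out, other insert within 10 mm and bystanders within 30 mm of their starts (all of step 4 and horizontal distance between cartridge and reader below 0.03 m and z of cartridge in the frame of reader between 0.042 and 0.102 m and angle between cartridge's own z axis and vertical below 0.26 rad and linear speed of cartridge below 0.03 m/s and contact force between the fingers and cartridge above 0.5 N and contact force between cartridge and reader below 0.05 N and contact force between cartridge and machine below 0.05 N and distance of pen_insert from where it was at the start of the episode below 0.01 m and distance of each of spool, jar, tape, shears from where it was at the start of the episode below 0.03 m); the arm keeps its last pose, push and grip.
It fails at once if two keys pressed at the same time (value of joint each of key_round, key_square above 0.003 m or value of joint each of key_square, key_bar above 0.003 m or value of joint each of key_round, key_bar above 0.003 m).
It fails at once if the other insert is pulled out of its place (distance of pen_insert from where it was at the start of the episode above 0.015 m).
It fails at once if a bystander is pushed away or tipped (distance of any of spool, jar, tape, shears from where it was at the start of the episode above 0.03 m or angle between any of spool, jar's own z axis and vertical above 0.6 rad).
It also fails if it takes over 72 s, if anything falls off the work surface, if the arm or the gripper's body presses on something with over 40 N, if the wrist force passes 120 N, or if a joint passes its speed limit or range.

## Working session

There is one attempt and no reset: what is moved stays moved. The work goes in short steps, Python scripts to look and compute and a tool call to move; the robot and the scene stay as the last step left them, time stands still between calls to the robot, and variables do not carry over. Pictures are saved under pics/ and viewed, at most 13 in all, crops included, and the job is handed in when it is done.

Besides the shell and the picture viewer there is one more tool, called as name(argument=value, ...), one argument or row to a line, values as JSON. move_arm: Moves the arm, as the interface text tells. Its arguments: {"type":"object","properties":{"steps":{"type":"array","items":{"type":"array","items":{"type":"number"}}}},"required":["steps"]}

```bash
mkdir -p pics
python3 - <<'E'
from bench import ctrl
import cv2
for n in("scene","top"):
    cv2.imwrite(f"pics/{n}0.png",ctrl.snapshot(n))
s=ctrl.get_state();print(s)
E
```

```text
{'clock': 0.1, 'joints': array([ 1.03067953e+00,  2.91217013e-01, -1.54039445e-01,  1.12669024e+00,
       -3.65456138e-06,  1.43151716e+00]), 'qd': array([ 0.00012357, -0.00232519,  0.00112876,  0.00051942,  0.00021192,
       -0.00119706]), 'tau': array([ 3.29647199e-03, -5.37979209e+01,  3.31918716e+01,  9.36386845e-03,
       -1.45960844e-04,  4.94174515e-06]), 'eef_pos': array([0.20464651, 0.4830731 , 0.24479758]), 'tool_rot': array([-1.89931070e-04,  1.99079746e-01,  9.79983124e-01, -5.42927752e-04]), 'contact_force': array([ 0.70063669, -0.31990301, -0.5090518 ]), 'ft_torque': array([ 0.02640955, -0.03760444, -0.00328465]), 'grip_force': 0.0, 'width': 0.08546802906178506}
```

View pics/top0.png

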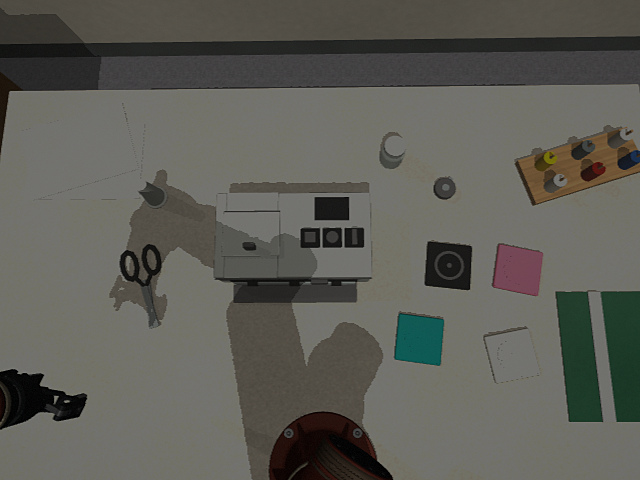

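View pics/scene0.png

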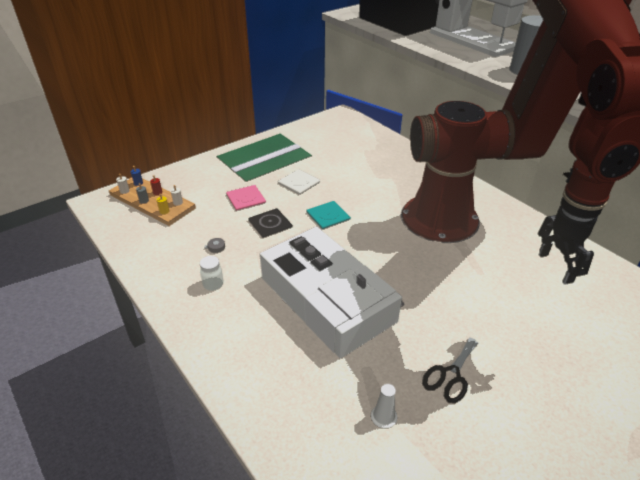

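The top view shows the keys left to right: square (310,237), round (332,237), bar (355,237). The flap grip is near (249,246), the reader near (449,265), and the flap is on the left. I'll enlarge the cutter and pad.

```bash
python3 - <<'E'
import cv2
im=cv2.imread("pics/top0.png")[175:300,205:480]
im=cv2.convertScaleAbs(im,alpha=1.6)
cv2.imwrite("pics/c1.png",cv2.resize(im[:,:172],None,fx=4.6,fy=4.6,interpolation=cv2.INTER_CUBIC))
E
cat > h.py <<'E'
from bench import ctrl
import numpy as np,cv2
from scipy.spatial.transform import Rotation as R
def back(name,uv,z,cal=None):
    c=cal or ctrl.get_calibration(name);K=np.array(c["K"]);T=np.array(c["camera_from_world"])
    d=T[:3,:3].T@np.linalg.inv(K)@np.array([*uv,1.]);o=-T[:3,:3].T@T[:3,3]
    return o+d*(z-o[2])/d[2]
def proj(name,p):
    c=ctrl.get_calibration(name);T=np.array(c["camera_from_world"])
    q=np.array(c["K"])@(T[:3,:3]@np.array(p)+T[:3,3]);return q[:2]/q[2]
def tool():
    s=ctrl.get_state();q=s["tool_rot"];return s["eef_pos"],R.from_quat([q[1],q[2],q[3],q[0]])
def delta(p,Rt=None):
    e,r=tool();d=r.inv().apply(np.array(p)-e)*1000
    return d.round(1),((r.inv()*Rt).as_rotvec().round(4) if Rt is not None else 0)
def down(yaw_y):  # tool z down, tool y along world angle yaw_y
    y=np.array([np.cos(yaw_y),np.sin(yaw_y),0]);z=np.array([0,0,-1.]);return R.from_matrix(np.c_[np.cross(y,z),y,z])
E
python3 - <<'E'
from h import *
for n,uv,z in [("sq",(310.5,237.5),.118),("rd",(332.5,237.5),.118),("bar",(354.5,237.5),.118),("FL",(216,279),.1),("FR",(371,278),.1),("BL",(217,194),.1),("BR",(370,193),.1),("reader",(449,265.5),.012),("grip",(249,246),.135)]:
    print(n,back("top",uv,z).round(4))
print(tool()[1].as_matrix().round(3),proj("top",[.5,0,.1]))
E
```

```text
sq [0.5147 0.0255 0.118 ]
rd [ 0.5144 -0.024   0.118 ]
bar [ 0.5141 -0.0734  0.118 ]
FL [0.4243 0.2395 0.1   ]
FR [ 0.4246 -0.1099  0.1   ]
BL [0.6241 0.245  0.1   ]
BR [ 0.6235 -0.1128  0.1   ]
reader [ 0.4645 -0.311   0.012 ]
grip [0.493  0.1608 0.135 ]
[[-0.921  0.39  -0.001]
 [ 0.39   0.921 -0.001]
 [ 0.    -0.001 -1.   ]] [321.90275201 245.36028809]
```

View pics/c1.png

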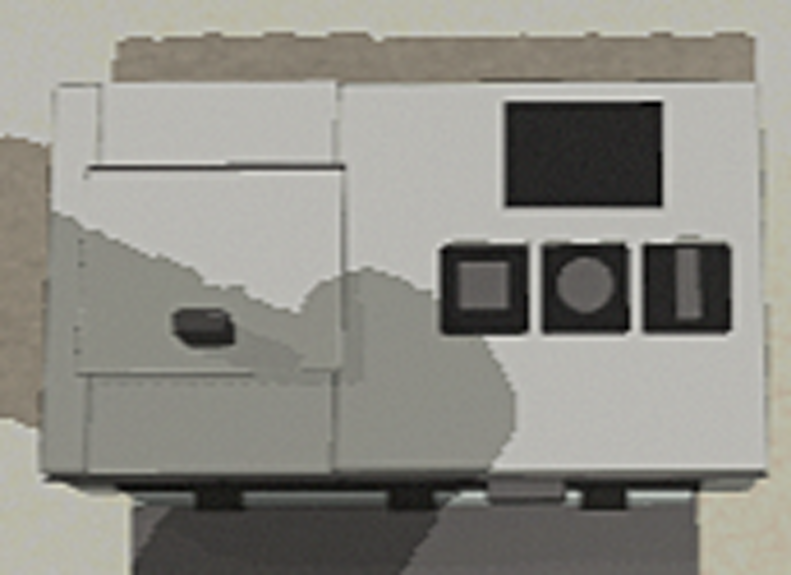

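Run:
```python
from h import *
print(delta([.5145,-.0235,.245],down(np.pi/2)))
for n,uv,z in [("sq",(310.2,237.2),.118),("rd",(332.2,237),.118),("bar",(354.8,237),.118),("flapfront",(250.7,256.1),.1045),("hinge",(250.7,211.3),.1045),("blocktop",(248.5,246),.1365)]: print(n,back("top",uv,z).round(4))
```

```text
(array([-4.830e+02, -3.455e+02,  1.000e-01]), array([-1.100e-03, -4.000e-04, -4.008e-01]))
sq [0.5154 0.0262 0.118 ]
rd [ 0.5156 -0.0233  0.118 ]
bar [ 0.5152 -0.0741  0.118 ]
flapfront [0.4754 0.1615 0.1045]
hinge [0.5804 0.1641 0.1045]
blocktop [0.4927 0.1616 0.1365]
```

move_arm(
  steps=[
    [-483, -345.5, 0, 0, 0, -0.4, 0],
    [-483, -345.5, 0, 0, 0, -0.4, 0],
    [-483, -345.5, 0, 0, 0, -0.4, 0],
    [-483, -345.5, 0, 0, 0, -0.4, 0],
    [-483, -345.5, 0, 0, 0, -0.4, 0],
    [-483, -345.5, 0, 0, 0, -0.4, 0],
    [-483, -345.5, 0, 0, 0, -0.4, 0],
    [-483, -345.5, 0, 0, 0, -0.4, 0],
  ],
)

```text
clock: 0.9
eef_pos: [0.4079, 0.1509, 0.2454]
tool_rot: [0.0, 0.0, 1.0, 0.0]
contact_force: [0.6, 0.7, -0.4]
width: 0.0001
grip_force: 0.0
```

Run:
```python
from h import *
print(delta([.515,-.0237,.245],down(np.pi/2)),tool()[0])
```

```text
(array([-107.2, -174.5,    0.3]), array([ 0.0001,  0.0001, -0.0008])) [0.40794959 0.15089837 0.24535681]
```

move_arm(
  steps=[
    [-107, -174.5, 0, 0, 0, 0, 0],
    [-107, -174.5, 0, 0, 0, 0, 0],
    [-107, -174.5, 0, 0, 0, 0, 0],
    [-107, -174.5, 0, 0, 0, 0, 0],
    [-107, -174.5, 0, 0, 0, 0, 0],
    [-107, -174.5, 0, 0, 0, 0, 0],
    [-107, -174.5, 0, 0, 0, 0, 0],
  ],
)

```text
clock: 1.6
eef_pos: [0.5135, -0.0211, 0.245]
tool_rot: [-0.001, 0.0, 1.0, 0.0]
contact_force: [-0.2, 1.2, -0.3]
width: -0.0001
grip_force: 0.0
```

Run:
```python
from h import *
print(delta([.515,-.0237,.145],down(np.pi/2)),tool()[0])
im=ctrl.snapshot("wrist");cv2.imwrite("pics/w1.png",im)
for p in ([.515,-.0237,.118],[.515,.026,.118],[.515,-.074,.118],[.494,.162,.1365]):print(proj("wrist",p))
```

```text
(array([ -1.6,  -2.7, 100. ]), array([ 0.0006, -0.0012, -0.0006])) [ 0.51351039 -0.02108722  0.24501745]
[316.72730752 246.32720542]
[397.23091741 246.2939968 ]
[235.220353   246.36082793]
[646.33280689 219.24218627]
```

View pics/w1.png

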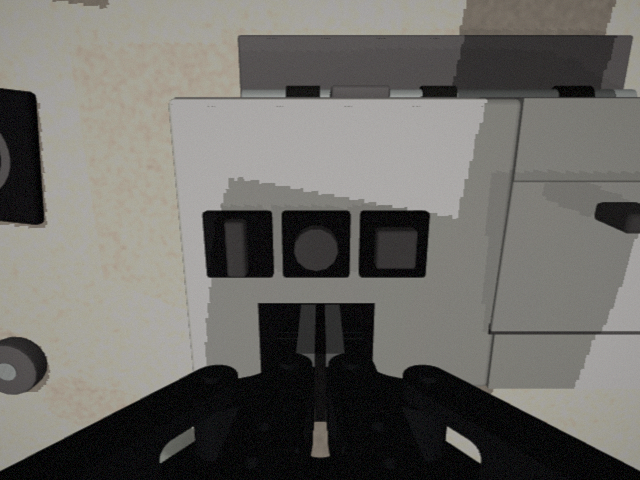

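Round (316,249), square (397,249) and bar (235,248) agree with my estimates to within 2 mm. I'll press the round key.

move_arm(
  steps=[
    [0, -2.5, 50, 0, 0, 0, 0],
    [0, -2.5, 95, 0, 0, 0, 0],
    [0, -2.5, 100, 0, 0, 0, 0],
    [0, -2.5, 108, 0, 0, 0, 0],
    [0, -2.5, 115, 0, 0, 0, 0],
    [0, -2.5, 119.5, 0, 0, 0, 0],
    [0, -2.5, 119.5, 0, 0, 0, 0],
    [0, -2.5, 119.5, 0, 0, 0, 0],
  ],
)

```text
clock: 2.45
eef_pos: [0.5154, -0.0241, 0.127]
tool_rot: [0.001, 0.0, 1.0, 0.0]
contact_force: [1.7, 2.3, 5.3]
width: 0.0001
grip_force: 2.1
```

move_arm(
  steps=[
    [0, 0, 1.2, 0, 0, 0, 0],
    [0, 0, 1.2, 0, 0, 0, 0],
    [0, 0, -10, 0, 0, 0, 0],
    [0, 0, -22, 0, 0, 0, 0],
    [1.5, 25, -22, 0, 0, 0, 0],
    [1.5, 50, -22, 0, 0, 0, 0],
    [1.5, 50, -22, 0, 0, 0, 0],
    [1.5, 50, -22, 0, 0, 0, 0],
  ],
)

```text
clock: 3.25
eef_pos: [0.5127, 0.0257, 0.1483]
tool_rot: [-0.0, -0.0, 1.0, -0.0]
contact_force: [-0.4, 0.7, -0.6]
width: 0.0003
grip_force: 0.0
```

move_arm(
  steps=[
    [0, 0, 12, 0, 0, 0, 0],
    [0, 0, 18, 0, 0, 0, 0],
    [0, 0, 23.2, 0, 0, 0, 0],
    [0, 0, 23.2, 0, 0, 0, 0],
    [0, 0, 23.2, 0, 0, 0, 0],
    [0, 0, 23.2, 0, 0, 0, 0],
  ],
)

```text
clock: 3.85
eef_pos: [0.5127, 0.025, 0.1257]
tool_rot: [0.0, 0.001, 1.0, -0.0]
contact_force: [-6.5, -0.7, 22.4]
width: -0.0001
grip_force: 11.0
```

move_arm(
  steps=[
    [0, 0, -10, 0, 0, 0, 0],
    [0, 0, -24, 0, 0, 0, 0],
    [0, -40, -24, 0, 0, 0, 0],
    [0, -80, -24, 0, 0, 0, 0],
    [0, -99, -24, 0, 0, 0, 0],
    [0, -99, -24, 0, 0, 0, 0],
    [0, -99, -24, 0, 0, 0, 0],
  ],
)

```text
clock: 4.55
eef_pos: [0.5123, -0.0734, 0.1482]
tool_rot: [-0.001, 0.001, 1.0, 0.0]
contact_force: [-1.2, 1.6, -0.1]
width: 0.0001
grip_force: 0.0
```

move_arm(
  steps=[
    [0, 0, 12, 0, 0, 0, 0],
    [0, 0, 18, 0, 0, 0, 0],
    [0, 0, 23.5, 0, 0, 0, 0],
    [0, 0, 23.5, 0, 0, 0, 0],
    [0, 0, 23.5, 0, 0, 0, 0],
    [0, 0, 23.5, 0, 0, 0, 0],
  ],
)

```text
clock: 5.15
eef_pos: [0.5124, -0.0724, 0.1258]
tool_rot: [-0.0, -0.0, 1.0, 0.0]
contact_force: [-6.4, 3.2, 17.9]
width: -0.0002
grip_force: 8.6
```

move_arm(
  steps=[
    [0, 0, -10, 0, 0, 0, 0],
    [0, 0, -50, 0, 0, 0, 0.55],
    [0, 0, -100, 0, 0, 0, 0.55],
    [10, 50, -120, 0, 0, 0, 0.55],
    [19, 100, -120, 0, 0, 0, 0.55],
    [19, 150, -120, 0, 0, 0, 0.55],
    [19, 200, -120, 0, 0, 0, 0.55],
    [19, 235, -120, 0, 0, 0, 0.55],
  ],
)

```text
clock: 5.95
eef_pos: [0.4931, 0.1646, 0.2451]
tool_rot: [-0.0, -0.0, 1.0, 0.0]
contact_force: [2.0, 0.2, 0.6]
width: 0.0471
grip_force: 0.0
```

Run:
```python
from h import *
s=ctrl.get_state();print(s["width"],s["joints"].round(2))
im=ctrl.snapshot("wrist");cv2.imwrite("pics/w2.png",im);print(tool()[0])
c=ctrl.get_calibration("wrist");T=np.array(c["camera_from_world"]);print((-T[:3,:3].T@T[:3,3]).round(3))
for p in ([.494,.162,.1365],[.5805,.162,.1045]):print(proj("wrist",p))
```

```text
0.04714854929032988 [ 0.18  0.28 -0.17  1.12  0.    0.18]
[0.49285787 0.16914716 0.24492532]
[0.422 0.167 0.374]
[308.81899616 254.43647944]
[310.27369759 359.01661182]
```

View pics/w2.png

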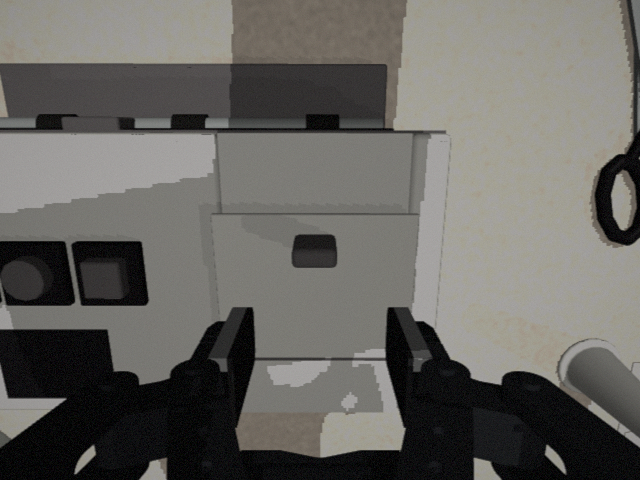

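Block top is at about (314,256), which fits (0.494, 0.162), and the flap is shut. I'll grip it across y so the block can pivot between the pads.

Run:
```python
from h import *
print(delta([.494,.162,.1255],down(np.pi/2)))
```

```text
(array([ -1.1,  -7.5, 119.4]), array([ 0.003 , -0.0002,  0.0035]))
```

move_arm(
  steps=[
    [-1, 0, 0, 0, 0, 0, 0.55],
    [-1, 0, 30, 0, 0, 0, 0.55],
    [-1, 0, 70, 0, 0, 0, 0.55],
    [-1, 0, 80, 0, 0, 0, 0.55],
    [-1, 0, 80, 0, 0, 0, 0.55],
    [-1, 0, 80, 0, 0, 0, 0.55],
  ],
)

```text
clock: 6.6
eef_pos: [0.4957, 0.1614, 0.1664]
tool_rot: [0.001, 0.001, 1.0, 0.0]
contact_force: [0.6, 0.3, 0.4]
width: 0.047
grip_force: 0.0
```

Run:
```python
from h import *
print(delta([.494,.162,.1255],down(np.pi/2)))
```

```text
(array([ 1.7,  0.6, 40.9]), array([ 0.0001,  0.0011, -0.0014]))
```

move_arm(
  steps=[
    [1.5, 0.5, 20, 0, 0, 0, 0.55],
    [1.5, 0.5, 40, 0, 0, 0, 0.55],
    [1.5, 0.5, 41, 0, 0, 0, 0.55],
    [1.5, 0.5, 41, 0, 0, 0, 0.15],
    [1.5, 0.5, 41, 0, 0, 0, 0.15],
    [1.5, 0.5, 41, 0, 0, 0, 0.15],
    [1.5, 0.5, 41, 0, 0, 0, 0.15],
    [1.5, 0.5, 41, 0, 0, 0, 0.15],
  ],
)

```text
clock: 7.4
eef_pos: [0.4943, 0.1615, 0.1257]
tool_rot: [0.001, 0.001, 1.0, -0.001]
contact_force: [-1.6, -4.8, 0.7]
width: 0.0249
grip_force: 60.4
```

Run:
```python
from h import *
p0,_=tool();print(p0)
hx,hz=.5805,.1005
# actual grasp point rel. hinge
g=np.array([p0[0]-hx,p0[2]+.005-hz]);print(g)
for th in np.arange(0,1.76,.1):
    ph=.4*th;c,s=np.cos(th),np.sin(th)
    G=np.array([hx+g[0]*c+g[1]*s,hz-g[0]*s+g[1]*c])
    P=G+.005*np.array([-np.sin(ph),-np.cos(ph)])
    print(round(th,1),(-(P[0]-p0[0])*1e3).round(1),(-(P[1]-p0[2])*1e3).round(1),round(ph,2))
```

```text
[0.49426974 0.16151152 0.12570852]
[-0.08623026  0.03020852]
0.0 -0.0 -0.0 0.0
0.1 -3.2 -8.5 0.04
0.2 -7.3 -16.5 0.08
0.3 -12.2 -24.2 0.12
0.4 -17.8 -31.3 0.16
0.5 -24.0 -37.7 0.2
0.6 -30.9 -43.6 0.24
0.7 -38.4 -48.6 0.28
0.8 -46.3 -52.9 0.32
0.9 -54.5 -56.4 0.36
1.0 -63.1 -59.1 0.4
1.1 -71.9 -60.8 0.44
1.2 -80.8 -61.7 0.48
1.3 -89.8 -61.6 0.52
1.4 -98.7 -60.7 0.56
1.5 -107.4 -58.8 0.6
1.6 -116.0 -56.1 0.64
1.7 -124.2 -52.5 0.68
```

move_arm(
  steps=[
    [-3.2, 0, -8.5, 0, 0.04, 0, 0.15],
    [-7.3, 0, -16.5, 0, 0.08, 0, 0.15],
    [-12.2, 0, -24.2, 0, 0.12, 0, 0.15],
    [-17.8, 0, -31.3, 0, 0.16, 0, 0.15],
    [-24, 0, -37.7, 0, 0.2, 0, 0.15],
    [-30.9, 0, -43.6, 0, 0.24, 0, 0.15],
    [-38.4, 0, -48.6, 0, 0.28, 0, 0.15],
    [-46.3, 0, -52.9, 0, 0.32, 0, 0.15],
  ],
)

```text
clock: 8.2
eef_pos: [0.5391, 0.1614, 0.1778]
tool_rot: [-0.161, 0.001, 0.987, -0.001]
contact_force: [-2.7, -3.8, -10.2]
width: 0.0245
grip_force: 59.4
```

Run:
```python
from h import *
p0=np.array([.4943,.1615,.1257]);hx,hz=.5805,.1005;g=np.array([p0[0]-hx,p0[2]+.005-hz])
def P(th,ph):
    c,s=np.cos(th),np.sin(th)
    return np.array([hx+g[0]*c+g[1]*s-.005*np.sin(ph),.1615,hz-g[0]*s+g[1]*c-.005*np.cos(ph)])
r=down(np.pi/2)*R.from_rotvec([0,.32,0])
for th in np.arange(.9,1.75,.1):
    print(round(th,1),(r.inv().apply(P(th,.4*th)-P(.8,.32))*1e3).round(1),round(.4*th-.32,2))
print(tool()[0]-P(.8,.32),tool()[1].as_rotvec(),ctrl.get_state()["joints"].round(2))
```

```text
0.9 [-6.8  0.  -5.9] 0.04
1.0 [-14.1   0.  -11.1] 0.08
1.1 [-21.9   0.  -15.5] 0.12
1.2 [-30.1   0.  -19.2] 0.16
1.3 [-38.6   0.  -21.9] 0.2
1.4 [-47.3   0.  -23.8] 0.24
1.5 [-56.2   0.  -24.8] 0.28
1.6 [-65.2   0.  -24.9] 0.32
1.7 [-74.1   0.  -24.1] 0.36
[-0.00143898 -0.00011494 -0.00082858] [-1.49493863e-03 -2.81806056e+00  1.99973700e-03] [0.14 0.67 0.23 1.45 0.04 0.13]
```

move_arm(
  steps=[
    [-6.8, 0, -5.9, 0, 0.04, 0, 0.15],
    [-14.1, 0, -11.1, 0, 0.08, 0, 0.15],
    [-21.9, 0, -15.5, 0, 0.12, 0, 0.15],
    [-30.1, 0, -19.2, 0, 0.16, 0, 0.15],
    [-38.6, 0, -21.9, 0, 0.2, 0, 0.15],
    [-47.3, 0, -23.8, 0, 0.24, 0, 0.15],
    [-56.2, 0, -24.8, 0, 0.28, 0, 0.15],
    [-65.2, 0, -24.9, 0, 0.32, 0, 0.15],
  ],
)

```text
clock: 9.0
eef_pos: [0.5932, 0.1609, 0.176]
tool_rot: [-0.293, 0.001, 0.956, 0.007]
contact_force: [15.2, 21.4, 63.3]
width: 0.0251
grip_force: 67.6
```

Run:
```python
from h import *
cv2.imwrite("pics/s2.png",cv2.resize(ctrl.snapshot("scene")[180:360,230:430],None,fx=3,fy=3));s=ctrl.get_state();print(s["eef_pos"],s["width"],s["joints"].round(2),s["contact_force"])
```

```text
[0.5913433  0.16099697 0.17437503] 0.025068702154311045 [0.11 1.11 0.96 2.02 0.07 0.09] [10.59911782 15.50699735 37.51639721]
```

View pics/s2.png

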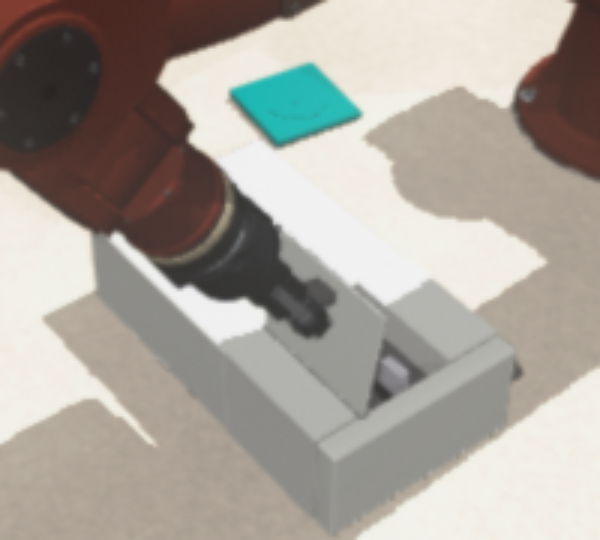

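The flap stands near 1.4 rad (only just upright) and joint 4 is at its limit. I'll release, back off, then nudge the flap further from the front.

move_arm(
  steps=[
    [0, 0, 0, 0, 0, 0, 0.6],
    [0, 0, 0, 0, 0, 0, 0.6],
    [0, 0, 0, 0, 0, 0, 0.6],
    [0, 0, -20, 0, 0, 0, 0.6],
    [0, 0, -50, 0, 0, 0, 0.6],
    [0, 0, -80, 0, 0, 0, 0.6],
    [0, 0, -80, 0, 0, 0, 0.6],
    [0, 0, -80, 0, -0.1, 0, 0.6],
  ],
)

```text
clock: 9.85
eef_pos: [0.6127, 0.1532, 0.2216]
tool_rot: [-0.244, 0.002, 0.97, 0.004]
contact_force: [0.4, -0.1, -1.2]
width: 0.0516
grip_force: 0.0
```

Run:
```python
from h import *
s=ctrl.get_state();print(s["width"],s["joints"].round(2))
print(delta([.60,.162,.30],down(np.pi/2)),delta([.48,.162,.30]))
cv2.imwrite("pics/s3.png",cv2.resize(ctrl.snapshot("scene")[180:360,230:430],None,fx=3,fy=3))
```

```text
0.05160603964798638 [0.1  1.04 1.   2.02 0.06 0.09]
(array([ 48.4,   9.3, -62.9]), array([ 0.0088, -0.4938, -0.0048])) (array([154. ,   8.4,  -6.1]), 0)
```

View pics/s3.png

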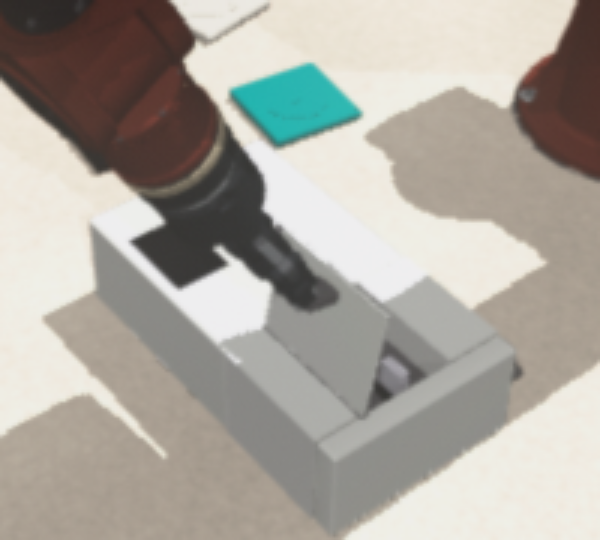

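move_arm(
  steps=[
    [20, 4, -40, 0, 0, 0, 0.6],
    [48, 9, -63, 0, -0.15, 0, 0.3],
    [48, 9, -63, 0, -0.3, 0, 0],
    [48, 9, -63, 0, -0.45, 0, 0],
    [48, 9, -63, 0, -0.494, 0, 0],
    [100, 9, -35, 0, -0.494, 0, 0],
    [154, 8.4, -6, 0, -0.494, 0, 0],
    [154, 8.4, -6, 0, -0.494, 0, 0],
  ],
)

```text
clock: 10.7
eef_pos: [0.4756, 0.1624, 0.3005]
tool_rot: [0.001, 0.002, 1.0, 0.004]
contact_force: [0.4, -0.8, 0.0]
width: -0.0001
grip_force: 0.0
```

Run:
```python
from h import *
s=ctrl.get_state();print(s["width"],s["joints"].round(2))
print(delta([.51,.162,.19],down(np.pi/2)))
im=ctrl.snapshot("wrist");cv2.imwrite("pics/w3.png",im)
for y in (.129,.195):print(proj("wrist",[.52,y,.082]))
```

```text
-8.157376730234108e-05 [ 0.18  0.22 -0.1   1.25  0.01  0.18]
(array([-34.3,  -1.1, 110.5]), array([ 0.0079,  0.0013, -0.005 ]))
[279.74222843 266.4064773 ]
[357.41749559 265.82991326]
```

View pics/w3.png

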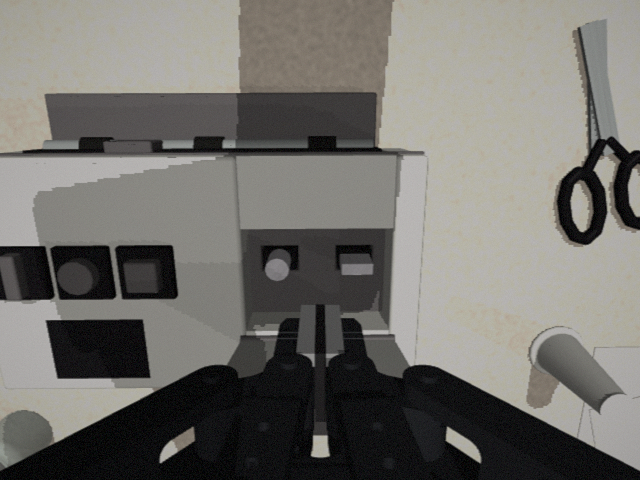

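Stub is at (278,265) and the tab at (357,267), in the left slot, as predicted. I'll push the flap further with closed fingers from the front.

move_arm(
  steps=[
    [-20, -1, 45, 0, 0, 0, 0],
    [-34, -1, 90, 0, 0, 0, 0],
    [-40, -1, 110, 0, 0, 0, 0],
    [-60, -1, 110, 0, 0, 0, 0],
    [-75, -1, 110, 0, 0, 0, 0],
    [-88, -1, 110, 0, 0, 0, 0],
    [-98, -1, 110, 0, 0, 0, 0],
    [-104, -1, 110, 0, 0, 0, 0],
  ],
)

```text
clock: 11.55
eef_pos: [0.5852, 0.1617, 0.1903]
tool_rot: [0.001, 0.003, 1.0, 0.004]
contact_force: [-1.1, -0.1, -0.1]
width: -0.0004
grip_force: 0.4
```

move_arm(
  steps=[
    [0, 0, 0, 0, 0, 0, 0],
    [0, 0, 0, 0, 0, 0, 0],
    [30, 0, 0, 0, 0, 0, 0.2],
    [60, 0, -20, 0, 0, 0, 0.35],
    [80, 30, -60, 0, 0, 0, 0.35],
    [80, 30, -60, 0, 0, 0, 0.35],
  ],
)

```text
clock: 12.15
eef_pos: [0.5041, 0.194, 0.2551]
tool_rot: [0.004, 0.002, 1.0, 0.005]
contact_force: [-0.3, 0.5, 0.3]
width: 0.0302
grip_force: 0.0
```

Run:
```python
from h import *
s=ctrl.get_state();print(s["width"],s["joints"].round(2),s["eef_pos"])
c=ctrl.get_calibration("wrist");im=ctrl.snapshot("wrist");cv2.imwrite("pics/w4.png",im)
for y in (.129,.195):print(proj("wrist",[.52,y,.094]))
```

```text
0.0301523585035232 [ 0.23  0.31 -0.11  1.15  0.01  0.23] [0.50407765 0.19403578 0.25505253]
[226.83529621 251.32102539]
[321.55790109 250.6767803 ]
```

View pics/w4.png

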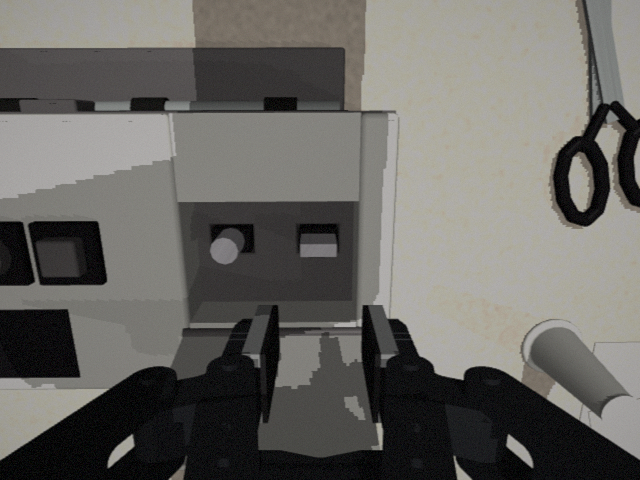

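Tab top is around (319,249) and the stub is undisturbed at (226,245). Flap is open. I'll turn the gripper 90° over the tab.

Run:
```python
from h import *
p=back("wrist",(319.3,249.5),.094);print(p,back("wrist",(226,245.5),.094))
print(delta([p[0],p[1],.2],down(0)))
```

```text
[0.5191312  0.19342777 0.094     ] [0.51577498 0.1287001  0.094     ]
(array([-14. ,  -0.5,  53.9]), array([ 1.360e-02, -1.100e-03,  1.567e+00]))
```

move_arm(
  steps=[
    [-14, -0.5, 0, 0, 0, 0.15, 0.3],
    [-14, -0.5, 10, 0, 0, 0.3, 0.3],
    [-14, -0.5, 20, 0, 0, 0.45, 0.3],
    [-14, -0.5, 30, 0, 0, 0.6, 0.3],
    [-14, -0.5, 30, 0, 0, 0.75, 0.3],
    [-14, -0.5, 30, 0, 0, 0.9, 0.3],
    [-14, -0.5, 30, 0, 0, 1.05, 0.3],
    [-14, -0.5, 30, 0, 0, 1.2, 0.3],
  ],
)

```text
clock: 13.0
eef_pos: [0.5187, 0.191, 0.2199]
tool_rot: [-0.001, 0.57, 0.822, 0.004]
contact_force: [0.3, 0.6, 0.2]
width: 0.0256
grip_force: 0.0
```

Run:
```python
from h import *
print(delta([.519,.1935,.2],down(0)),tool()[0])
```

```text
(array([ 2.1,  1. , 19.9]), array([ 0.0037, -0.0069,  0.3585])) [0.51871934 0.19101769 0.2198528 ]
```

move_arm(
  steps=[
    [2, 1, 20, 0.003, -0.006, 0.15, 0.3],
    [2, 1, 40, 0.003, -0.006, 0.3, 0.3],
    [2, 1, 60, 0.003, -0.006, 0.36, 0.3],
    [2, 1, 60, 0.003, -0.006, 0.36, 0.3],
    [2, 1, 60, 0.003, -0.006, 0.36, 0.3],
    [2, 1, 60, 0.003, -0.006, 0.36, 0.3],
  ],
)

```text
clock: 13.6
eef_pos: [0.52, 0.1942, 0.1616]
tool_rot: [0.0, 0.705, 0.709, 0.002]
contact_force: [0.3, -0.2, -0.4]
width: 0.0259
grip_force: 0.0
```

Run:
```python
from h import *
print(delta([.519,.1935,.1],down(0)),tool()[0])
im=ctrl.snapshot("wrist");cv2.imwrite("pics/w5.png",im)
for z in (.066,.094):print(proj("wrist",[.519,.1935,z]))
```

```text
(array([-0.8, -1.1, 61.6]), array([ 0.0027, -0.0017,  0.0064])) [0.51995588 0.19415532 0.16157741]
[317.38373599 258.95340797]
[317.24126137 276.25688915]
```

View pics/w5.png

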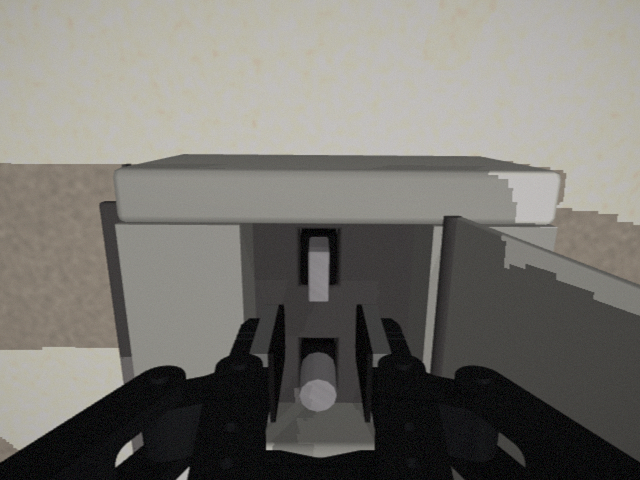

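Tab top is centred at (318,276), where predicted, and between the fingers in x. I'll descend and grip.

move_arm(
  steps=[
    [-0.5, -1, 30, 0, 0, 0, 0.3],
    [-0.5, -1, 55, 0, 0, 0, 0.3],
    [-0.5, -1, 70, 0, 0, 0, 0.3],
    [-0.5, -1, 77.5, 0, 0, 0, 0.3],
    [-0.5, -1, 77.5, 0, 0, 0, 0.3],
    [-0.5, -1, 77.5, 0, 0, 0, 0.3],
  ],
)

```text
clock: 14.25
eef_pos: [0.5192, 0.194, 0.0842]
tool_rot: [0.0, 0.705, 0.709, 0.002]
contact_force: [0.3, -0.8, -0.4]
width: 0.0259
grip_force: 0.0
```

move_arm(
  steps=[
    [0, 0, 0, 0, 0, 0, 0],
    [0, 0, 0, 0, 0, 0, 0],
    [0, 0, 0, 0, 0, 0, 0],
    [0, 0, 0, 0, 0, 0, 0],
    [0, 0, 0, 0, 0, 0, 0],
  ],
)

```text
clock: 14.75
eef_pos: [0.5195, 0.194, 0.0844]
tool_rot: [0.001, 0.705, 0.709, 0.002]
contact_force: [0.0, -0.7, 6.8]
width: 0.0087
grip_force: 59.4
```

move_arm(
  steps=[
    [0, 0, -10, 0, 0, 0, 0],
    [0, 0, -25, 0, 0, 0, 0],
    [0, 0, -50, 0, 0, 0, 0],
    [0, 0, -80, 0, 0, 0, 0],
    [0, 0, -110, 0, 0, 0, 0],
    [0, 0, -130, 0, 0, 0, 0],
    [0, 0, -130, 0, 0, 0, 0],
    [0, 0, -130, 0, 0, 0, 0],
  ],
)

```text
clock: 15.55
eef_pos: [0.5183, 0.1936, 0.2135]
tool_rot: [0.0, 0.705, 0.709, 0.001]
contact_force: [0.6, 0.0, -1.9]
width: 0.0087
grip_force: 58.9
```

Run:
```python
from h import *
print(delta([.4645,-.311,.215],down(0)),ctrl.get_state()["contact_force"])
cv2.imwrite("pics/s4.png",cv2.resize(ctrl.snapshot("scene")[160:360,200:430],None,fx=3,fy=3))
```

```text
(array([-504.3,  -56.3,   -2.4]), array([ 0.0021, -0.0015,  0.005 ])) [ 0.6308492   0.04808443 -1.88230367]
```

View pics/s4.png

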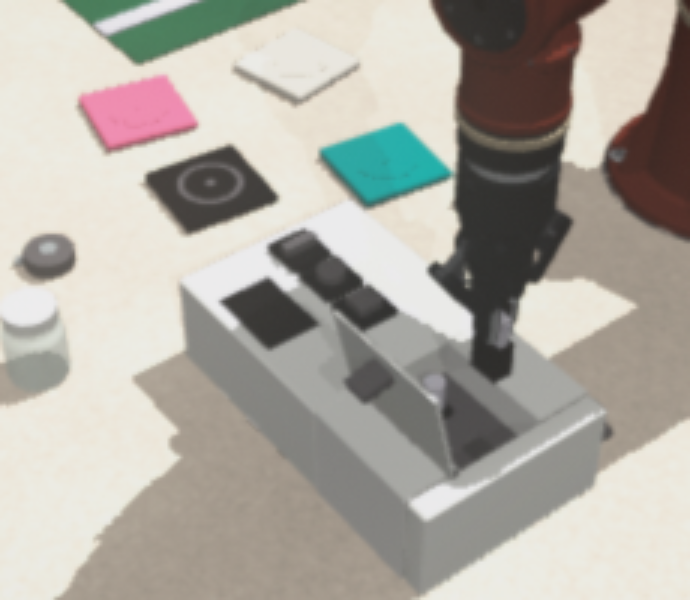

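The cartridge is held upright at about (490,355), the flap is open, and the stub insert is in place. Now to the pad.

move_arm(
  steps=[
    [-15, -15, -5, 0, 0, 0, 0],
    [-45, -30, -5, 0, 0, 0, 0],
    [-85, -45, -5, 0, 0, 0, 0],
    [-125, -56, -5, 0, 0, 0, 0],
    [-165, -56, -5, 0, 0, 0, 0],
    [-205, -56, -5, 0, 0, 0, 0],
    [-245, -56, -5, 0, 0, 0, 0],
    [-285, -56, -5, 0, 0, 0, 0],
  ],
)

```text
clock: 16.4
eef_pos: [0.4627, -0.093, 0.2167]
tool_rot: [-0.001, 0.705, 0.709, 0.001]
contact_force: [0.8, -0.0, -0.7]
width: 0.0087
grip_force: 58.9
```

move_arm(
  steps=[
    [-40, 0, 0, 0, 0, 0, 0],
    [-80, 0, 0, 0, 0, 0, 0],
    [-120, 0, 0, 0, 0, 0, 0],
    [-160, 0, 0, 0, 0, 0, 0],
    [-195, 0, 0, 0, 0, 0, 0],
    [-219, 0, 0, 0, 0, 0, 0],
    [-219, 0, 0, 0, 0, 0, 0],
    [-219, 0, 0, 0, 0, 0, 0],
  ],
)

```text
clock: 17.2
eef_pos: [0.464, -0.3103, 0.2161]
tool_rot: [-0.001, 0.706, 0.708, 0.001]
contact_force: [0.5, 1.3, -1.1]
width: 0.0088
grip_force: 58.9
```

Run:
```python
from h import *
print(delta([.4645,-.311,.1264],down(0)),tool()[0])
```

```text
(array([-1. ,  0.5, 89.7]), array([-0.0003, -0.0034,  0.0039])) [ 0.46404845 -0.31028667  0.21609117]
```

move_arm(
  steps=[
    [0, 0, 25, 0, 0, 0, 0],
    [0, 0, 50, 0, 0, 0, 0],
    [0, 0, 75, 0, 0, 0, 0],
    [0, 0, 90, 0, 0, 0, 0],
    [0, 0, 90, 0, 0, 0, 0],
    [0, 0, 90, 0, 0, 0, 0],
    [0, 0, 90, 0, 0, 0, 0],
    [0, 0, 90, 0, 0, 0, 0],
  ],
)

```text
clock: 18.0
eef_pos: [0.4655, -0.3107, 0.1284]
tool_rot: [0.001, 0.705, 0.709, 0.001]
contact_force: [-0.3, 0.1, -0.2]
width: 0.0091
grip_force: 58.9
```

Run:
```python
from h import *
cv2.imwrite("pics/s5.png",cv2.resize(ctrl.snapshot("scene")[140:400,170:430],None,fx=2.3,fy=2.3))
for z in (.072,.012):print((proj("scene",[.4645,-.311,z])-[170,140])*2.3)
s=ctrl.get_state();print(s["eef_pos"],s["qd"].round(3),s["clock"])
```

```text
[227.44806778 148.27814559]
[230.02734892 182.75377037]
[ 0.46537706 -0.31074261  0.12825173] [-0.     0.005 -0.004 -0.002 -0.001 -0.001] 18.05
```

View pics/s5.png

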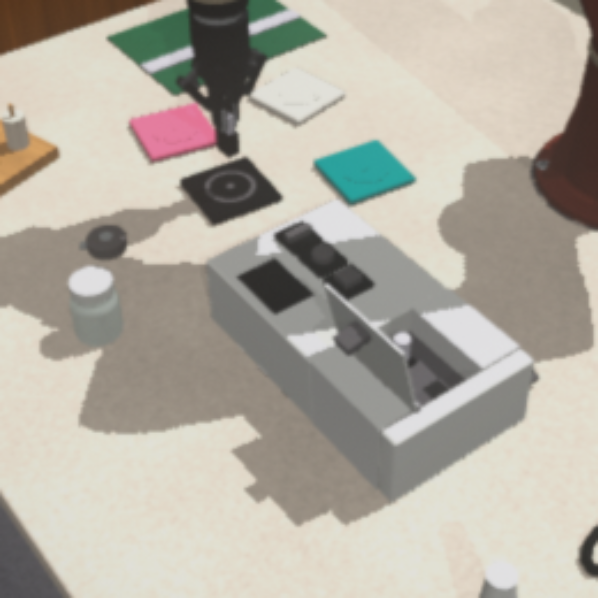

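The cartridge foot is at about (228,150), where predicted over the pad centre (230,184). It is upright and still, the flap is open and the bystanders haven't moved, so I'm handing in.

```bash
python3 -c "
from bench import ctrl
print(ctrl.sign_off())"
```

```text
the job is handed in; nothing more can be done
None
```

I handed the job in at about 18 s without a verdict: keys were pressed round, square, bar, the flap is open, and the cartridge is held upright and still about 6 cm above the pad centre; one concern is a wrist force reading of about 68 N (limit 120 N) when joint 4 reached its range limit (2.02) while opening the flap.

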